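Set the stay post of a hot-food well and hold its hinged cover at the balance point

TASK

Get the heated food well ready for propping open: with its cover still shut, take the steel stay post out of its black parking block and stand it fully home, collar down, in the socket beside the well, and let go of it. Then take the hinged front cover by its handle bar, swing it up until it stands upright at its balance point without letting it go over onto the back, and finish while still gripping the handle and holding the cover there, still. Leave everything else on the counter where it is.

Things in the scene. Friction and masses are not known exactly. Their poses are not given: they have to be found in the camera images.
- post_mid (a point): Stay post: plain steel rod 16 mm in diameter, 120 mm tall, about 0.2 kg, chamfered foot; collar 30 mm wide, 5 mm thick, its underside 35 mm above the foot; head 22 mm wide, top 12 mm. Stands loose in the parking block. This point: on its axis, 60 mm above the foot; z up the post. Grip the bare rod (40 to 108 mm above the foot), best 20 mm above this point.
- park: Parking block: black plastic, 60 x 60 mm, 20 mm high, fixed to the counter, with a bore 19 mm wide and 14 mm deep in the middle of its top, where the post stands at first (foot 6 mm above the counter). Origin at the centre of its underside.
- socket (a point): Centre of the mouth of a bore 19 mm wide, 42 mm deep, rim bevelled 2 mm, in a fixed dark steel block 60 x 60 x 55 mm high at the well's left (+y) side. Axes: x well's front to back, y along the hinge, z up. Post home: collar on the block, foot 35 mm below this point, mid point 25 mm above it. The well's 100 mm high side wall is 50 mm away towards -y.
- hinge (a point): Middle of the cover's hinge line, 105 mm above the counter, on the fixed heated well: metal housing 240 mm wide (y), 100 mm high, from 125 mm in front of this point to 145 mm behind it, rear half closed by a fixed plate. Axes: x from the well's front to its back, y along the hinge, z up.
- bar (a point): Middle of the cover's handle: black round bar 14 mm in diameter, 136 mm long, parallel to the hinge and 180 mm from it, in the cover's plane, on two 8 mm rods 60 mm either side of its middle. 43 mm free between bar and cover edge. Cover shut: the bar juts out in front of the well, 105 mm above the counter; cover upright: 285 mm above it.
- flap (a joint): Hinged front cover of the well: steel, 236 mm wide, 5 mm thick, reaching 130 mm from the hinge, about 0.45 kg with handle. Rad: 0 shut and level, 1.571 upright, 2.95 fallen over on the back. Nearly frictionless hinge, no stop on the way: let go, it falls shut before, and over to the back after, its balance point, which is upright.
- jar: Amber glass jar with steel lid, 60 mm wide, 75 mm high; not part of the job. Origin at the centre of its underside.
- bowl: Small steel bowl, 100 mm wide, 45 mm high; not part of the job. Origin at the centre of its underside.
- shaker: Steel salt shaker, 42 mm wide, 70 mm high; not part of the job. Origin at the centre of its underside.
- ramekin: White ceramic pot, 76 mm wide, 40 mm high; not part of the job. Origin at the centre of its underside.
- spoon: Steel serving spoon, 180 mm long, lying on the counter; not part of the job.
- can: Steel can, 66 mm wide, 85 mm high; not part of the job. Origin at the centre of its underside.
Not all that is in view belongs to the job. What is shaped like the part that bears post_mid but orange is not meant.

How it is judged:
On the way:
1. the post stands fully home in the socket, let go, with the cover still shut (horizontal distance between post_mid and socket below 0.006 m and z of post_mid in the frame of socket below 0.028 m and angle between post_mid's own z axis and vertical below 0.07 rad and contact force between the fingers and post below 0.1 N and value of joint flap below 0.15 rad), for 0.2 s.
At the end, for the whole second after the job is handed in: Post in the socket, not touched by the fingers: within 6 mm of the bore axis, at most 3 mm short of home, within 0.07 rad of upright. Cover held by the fingers (over 1 N), under 0.1 rad/s, within 0.08 rad of upright, not touching the post (horizontal distance between post_mid and socket below 0.006 m and z of post_mid in the frame of socket below 0.028 m and angle between post_mid's own z axis and vertical below 0.07 rad and contact force between the fingers and post below 0.1 N and value of joint flap between 1.491 and 1.651 rad and velocity of joint flap between -0.1 and 0.1 rad/s and contact force between the fingers and flap above 1 N and contact force between post and flap below 0.1 N); the arm keeps its last pose, push and grip.
It fails at once if the cover went over its balance point towards the back (more than 0.35 rad past upright) (value of joint flap above 1.92 rad).
It fails at once if a bystander on the counter was moved by more than 40 mm (distance of any of jar, bowl, shaker, ramekin, spoon, can from where it was at the start of the episode above 0.04 m).
It also fails if it takes over 58 s, if anything falls off the work surface, if the arm or the gripper's body presses on something with over 40 N, if the wrist force passes 120 N, or if a joint passes its speed limit or range.

ROBOT

A 7-joint arm with a two-finger parallel gripper is mounted at the origin on the work surface. World frame = base frame: x ahead of the robot, y to its left, z up, the work surface at z = 0. Lengths are in m, angles in rad, forces in N, time in s.
With the tool pointing down it reaches from about 0.4 to 0.85 m from the base axis. Payload 10.4 kg.
Tool frame: the origin (TCP) lies midway between the tips of the shut fingers; the grasp point (between the pads) lies 19 mm behind it; z points along the fingers, y is the line along which they close (so a half turn about z gives the same grasp; the last joint's range is limited). The gripper opens to 87 mm and grips with 3 to 60 N. Pads are 19 mm wide; open, the fingers measure 117 mm over their backs; the gripper's body (75 mm by 190 mm) begins 51 mm behind the grasp point.
Start: joints at [-1.146, 0.332, -0.065, 1.46, 0.022, 1.35, -0.088], TCP at [0.271, 0.563, 0.223] pointing down, gripper open.
Joint ranges: [-2.6, 2.6], [-0.5, 2.12], [-1.47, 1.34], [0.16, 2.42], [-1.27, 4.41], [0.06, 2.06], [-2.6, 2.6]. Speed limits (rad/s): [2.22, 2.22, 2.79, 2.79, 3.14, 3.14, 3.14].

INTERFACE

Orientations are given as a unit quaternion [x, y, z, w].
In Python, from bench import r gives the robot as it stands.
- The arm moves only by the tool arm_command, never from a script. Its argument "moves" is one flat list of numbers, 4 for each row, row after row: the shift along the tool's x, y, z in cm, then the turn about the tool's z in degrees. A call has 1 to 12 rows; each row shifts and turns the commanded pose from where the row before left it, along the tool's axes as they then stand; what a row does not reach is not made up. A row lasts 1/12 s, in which the tool goes at most 41.7 mm and 7.16 degrees, less where a joint would pass 70% of its speed; a pose out of reach is approached as far as the arm can. A call with a gripper value outside its range is refused whole. "fingers" is the opening in per cent of the stroke, from 0 (shut) to 100 (fully open), set as the call begins (left out, the last holds). The fingers move at their own pace and stop on an object; "squeeze" is the grip in N (left out, the last holds). Time passes only in rows, so rows that do not move let the fingers close. It gives the time, the measured TCP pose, the force, the opening and the grip force at its end, in the units of the state.
- r.read_state(): the state, without advancing time (a new reading comes with each control period).
- r.camera(name): name is "side" or "top"; returns the picture (420x560x3 uint8, red, green, blue); there is no depth.
- r.camera_info(name): a dict with "fx", "fy", "cx", "cy" (pixels), "origin" and "attitude" of the camera in the world. Camera axes: x right, y up, looking along -z (the intrinsics and any distortion apply to the point x, -y, -z); pixel columns grow to the right and rows downward; lengths in m; the calibration is good to about 2 mm. A picture is of the moment at which its call begins. camera_info takes no time and is no camera call.
- r.close_job(): hands the job in; it is judged then, once.
The state is a dict: "time": time; "joint_positions": joint angles; "joint_vel": joint speeds; "joint_torque": joint torques, N m; "ee_pos": TCP position; "eef_rot": TCP orientation; "ft_force": force on the tool from outside, world axes, zero at the start; "torque": the same for the moment, N m; "width": finger opening in m; "grip_force": force on a finger pad.
Only numpy, scipy, OpenCV 4.12 (cv2) and the standard library are available. Lean on these libraries where they do the work, as an engineer would, in place of code of your own. Each camera call takes 0.05 s, during which the arm holds its last target. There are 200 camera calls.

## Working session

There is one attempt and no reset: what is moved stays moved. The work goes in short steps, Python scripts to look and compute and a tool call to move; the robot and the scene stay as the last step left them, time stands still between calls to the robot, and variables do not carry over. Pictures are saved under pics/ and viewed, at most 10 in all, crops included, and the job is handed in when it is done.

Besides the shell and the picture viewer there is one more tool, called after "Emit:" by a JSON object that holds its "method" and its "body". arm_command: Moves the arm, as the interface text tells. Its arguments: {"type":"object","properties":{"moves":{"type":"array"},"fingers":{"type":"number"},"squeeze":{"type":"number"}},"required":["moves"]}

```bash
mkdir -p pics; python3 - <<'E'
from bench import r
import cv2
for n in("side","top"):
    cv2.imwrite(f"pics/{n}0.png",cv2.resize(r.camera(n)[:,:,::-1],(800,600),interpolation=cv2.INTER_CUBIC)); print(r.camera_info(n))
s=r.read_state();print(s)
E
```

```text
{'fx': 457.619764242236, 'fy': 457.619764242236, 'cx': 278.12012843162523, 'cy': 211.56249788019764, 'origin': array([0.46634149, 1.02696462, 0.72716362]), 'attitude': array([-0.00522952,  0.48745489,  0.87283756, -0.02269305])}
{'fx': 451.96018483684327, 'fy': 451.96018483684327, 'cx': 283.57811864201625, 'cy': 214.4802985371709, 'origin': array([0.28478019, 0.02259402, 1.49865522]), 'attitude': array([-0.04613234,  0.05508421,  0.70976824, -0.70076143])}
{'time': 0.1, 'joint_positions': array([-1.14560904,  0.33280273, -0.06472913,  1.46084893,  0.021593  ,
        1.34987451, -0.08850556]), 'joint_vel': array([-0.0002784 , -0.00151481, -0.00027531, -0.00232208, -0.00048451,
        0.00091406,  0.00077967]), 'joint_torque': array([ 6.64047766e-04, -6.24539924e+01,  2.44509912e-02, -3.90723646e+01,
       -6.13105483e-02,  3.64987319e-02,  7.29522640e-05]), 'ee_pos': array([0.27044668, 0.56308474, 0.22184128]), 'eef_rot': array([ 2.22008471e-01,  9.75044540e-01, -6.07693848e-04, -1.18657628e-04]), 'ft_force': array([-0.65289322, -0.35169816, -0.38357983]), 'torque': array([ 0.02620382,  0.0014042 , -0.01389093]), 'grip_force': 0.0, 'width': 0.08671923288754449}
```

View pics/side0.png

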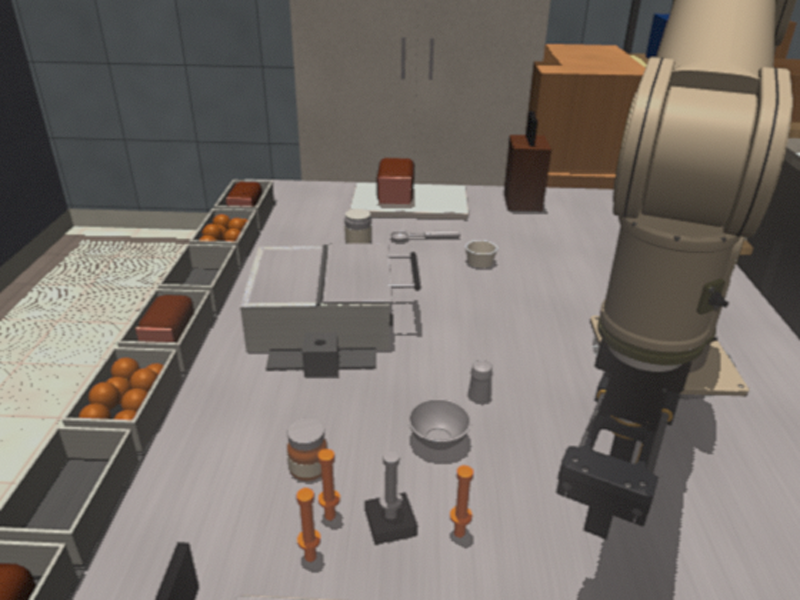

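View pics/top0.png

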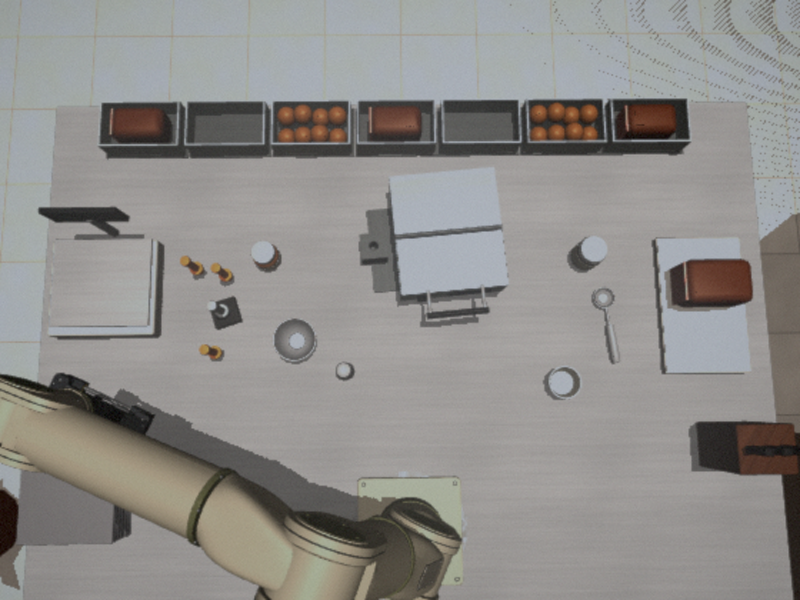

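The side view shows the silver post at (391,460)-(391,505) in its black block, the socket block at (320,345), and the bar at (415,270). The top view has the post head at (213,308), the socket at (374,246) and the bar at (457,312). I'll enlarge these for measuring.

```bash
cat > h.py <<'E'
import numpy as np, cv2
from bench import r
from scipy.spatial.transform import Rotation as R
def ray(n,u,v):
    c=r.camera_info(n); d=np.array([(u-c['cx'])/c['fx'],-(v-c['cy'])/c['fy'],-1])
    return c['origin'],R.from_quat(c['attitude']).apply(d)
def onz(n,u,v,z):
    o,d=ray(n,u,v); return o+d*(z-o[2])/d[2]
def tri(a,b):
    (o,d),(p,e)=ray('side',*a),ray('top',*b)
    s,t=np.linalg.lstsq(np.c_[d,-e],p-o,rcond=None)[0]
    return (o+s*d+p+t*e)/2, np.linalg.norm(o+s*d-p-t*e)
def proj(n,P):
    c=r.camera_info(n); q=R.from_quat(c['attitude']).inv().apply(np.array(P)-c['origin'])
    return c['cx']+c['fx']*q[0]/-q[2], c['cy']-c['fy']*q[1]/-q[2]
def crop(im,x,y,w,h,k):
    c=cv2.resize(im[y:y+h,x:x+w,::-1],None,fx=k,fy=k,interpolation=cv2.INTER_CUBIC)
    for i in range(0,w,10): cv2.line(c,(i*k,0),(i*k,6 if i%50 else 14),(0,0,255),1); cv2.putText(c,str(x+i),(i*k,22),0,.32,(0,0,255),1) if i%20==0 else 0
    for j in range(0,h,10): cv2.line(c,(0,j*k),(6,j*k),(0,0,255),1); cv2.putText(c,str(y+j),(8,j*k+4),0,.32,(0,0,255),1) if j%20==0 else 0
    return c
E
python3 - <<'E'
from h import *
a=r.camera('side');b=r.camera('top')
A=np.hstack([crop(a,165,165,140,105,4)[:, :560],cv2.resize(crop(a,245,310,60,75,4),(240,420))if 0 else np.pad(crop(a,250,310,60,80,4),((0,100),(0,0),(0,0)))])
cv2.imwrite('pics/s1.png',A)
B=np.hstack([crop(b,245,115,120,115,4),np.pad(crop(b,140,195,60,50,5),((0,210),(0,0),(0,0)))])
cv2.imwrite('pics/t1.png',B);print(A.shape,B.shape)
E
```

```text
(420, 800, 3) (460, 780, 3)
```

View pics/s1.png

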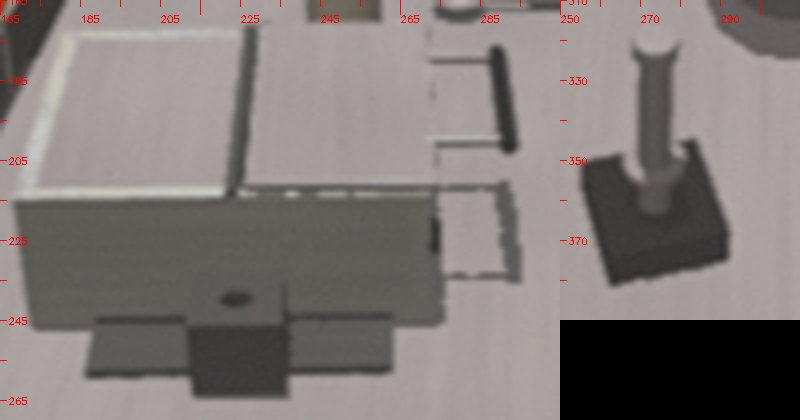

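View pics/t1.png

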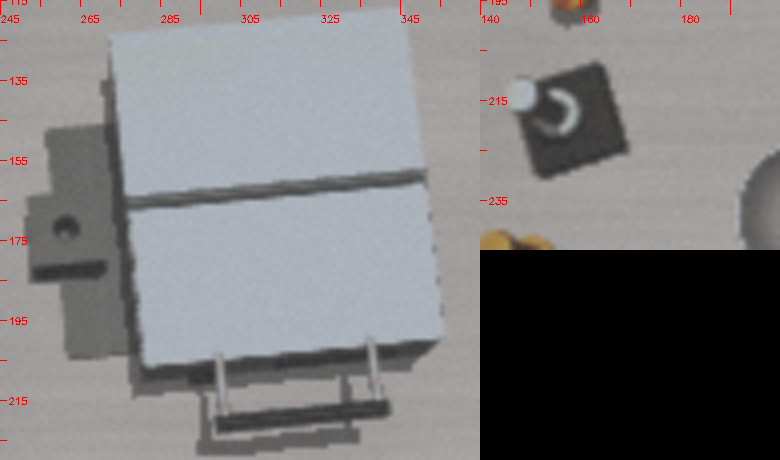

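```bash
python3 - <<'E'
from h import *
np.set_printoptions(precision=4,suppress=True)
print('socket',tri((224,239.75),(261.5,171.75)),onz('side',224,239.75,.055),onz('top',261.5,171.75,.055))
for n,a,b in(('bar+',(292.5,202.5),(299.5,221.2)),('bar-',(289.2,176.8),(342.2,217))): print(n,tri(a,b),onz('side',*a,.105),onz('top',*b,.105))
print('hinge',onz('top',276.5,165.5,.105),onz('top',351.2,159,.105),onz('side',225,212.5,.105))
print('head',onz('top',148.6,214,.126),onz('side',273.75,318.5,.126))
print('collar',onz('top',156,217.5,.046),onz('side',273.75,351,.046))
for P in((524,172),(598,63),(628,152),(540,178)): print('blk',onz('top',140+(P[0]-480)/5,195+P[1]/5,.02))
E
```

```text
socket (array([0.6378, 0.0734, 0.0483]), np.float64(0.0024409102093383966)) [0.6374 0.0825 0.055 ] [0.635  0.0731 0.055 ]
bar+ (array([ 0.4661, -0.0462,  0.0956]), np.float64(0.001806804734718565)) [ 0.467  -0.0305  0.105 ] [ 0.464  -0.0457  0.105 ]
bar- (array([ 0.4776, -0.1793,  0.1048]), np.float64(0.0038350390331843053)) [ 0.4795 -0.1796  0.105 ] [ 0.4756 -0.1791  0.105 ]
hinge [0.6426 0.0238 0.105 ] [ 0.6613 -0.2138  0.105 ] [0.6397 0.0319 0.105 ]
head [0.4891 0.4166 0.126 ] [0.4935 0.4224 0.126 ]
collar [0.4893 0.4154 0.046 ] [0.4926 0.427  0.046 ]
blk [0.4538 0.4449 0.02  ]
blk [0.5256 0.3983 0.02  ]
blk [0.4662 0.3772 0.02  ]
blk [0.4497 0.4344 0.02  ]
```

Emit:
{"method": "arm_command", "body": {"moves": [-3.73,-0.54,0,0,-3.73,-0.54,0,0,-3.73,-0.54,0,0,-3.73,-0.54,0,0,-3.73,-0.54,0,0,-3.73,-0.54,0,0,-3.73,-0.54,0,0,0,0,2.5,0,0,0,0,0,0,0,0,0], "fingers": 65, "squeeze": 30}}

```text
time: 1.03
ee_pos: [0.4887, 0.416, 0.1964]
eef_rot: [0.222, 0.975, -0.001, -0.001]
ft_force: [-0.5, 1.4, 0.3]
width: 0.0564
grip_force: 0.0
```

```bash
python3 - <<'E'
from h import *
a=r.camera('side');b=r.camera('top')
cv2.imwrite('pics/s2.png',np.hstack([crop(a,220,250,110,150,4),cv2.resize(crop(b,110,170,90,110,4),None,fx=1,fy=1)[:440] if 0 else np.pad(crop(b,110,170,90,110,4),((0,160),(0,0),(0,0)))]))
s=r.read_state();print(s['ee_pos'],s['eef_rot'],s['time'])
E
```

```text
[0.488575   0.4176791  0.19844602] [ 2.20983409e-01  9.75277422e-01  5.00161579e-04 -1.79229909e-04] 1.1333
```

View pics/s2.png

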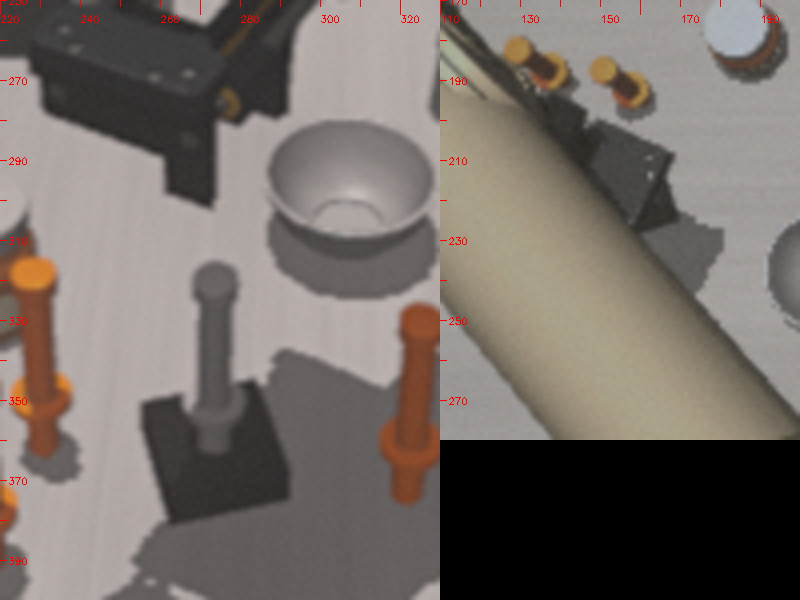

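The gripper finger (268,300) hangs above the post head (273,318), in line with it and clear of the orange posts. I'll descend and grip.

Emit:
{"method": "arm_command", "body": {"moves": [0,0,2.6,0,0,0,2.6,0,0,0,2.6,0,0,0,2.6,0,0,0,2.6,0,0,0,0,0,0,0,0,0]}}

```text
time: 1.72
ee_pos: [0.4886, 0.4171, 0.0679]
eef_rot: [0.221, 0.975, -0.0, -0.0]
ft_force: [0.3, 1.2, 0.7]
width: 0.0562
grip_force: 0.0
```

Emit:
{"method": "arm_command", "body": {"moves": [0,0,0,0,0,0,0,0,0,0,0,0,0,0,0,0,0,0,0,0,0,0,0,0,0,0,0,0,0,0,0,0], "fingers": 0, "squeeze": 25}}

```text
time: 2.38
ee_pos: [0.4898, 0.4166, 0.0678]
eef_rot: [0.222, 0.975, 0.0, 0.0]
ft_force: [1.2, 1.7, 1.0]
width: 0.0191
grip_force: 24.9
```

Emit:
{"method": "arm_command", "body": {"moves": [0,0,-0.5,0,0,0,-1.5,0,0,0,-2.5,0,0,0,-3,0,0,0,-3,0,0,0,-2.5,0,0,0,-1.5,0,0,0,0,0,0,0,0,0]}}

```text
time: 3.13
ee_pos: [0.4897, 0.4163, 0.2128]
eef_rot: [0.222, 0.975, 0.0, 0.0]
ft_force: [-0.7, 0.4, -2.7]
width: 0.0197
grip_force: 24.9
```

```bash
python3 - <<'E'
from h import *
a=r.camera('side')
cv2.imwrite('pics/s3.png',crop(a,215,220,130,150,4))
s=r.read_state();print(s['ee_pos'],s['eef_rot'],s['time'],s['width'],s['joint_positions'])
E
```

```text
[0.48918108 0.4159028  0.21146715] [ 2.22018514e-01  9.75042187e-01 -5.90992544e-04 -4.04770729e-04] 3.1833 0.019255781737798967 [-0.82547463  0.37342485  0.06569858  1.43108207 -0.02463511  1.33931932
  0.36442291]
```

View pics/s3.png

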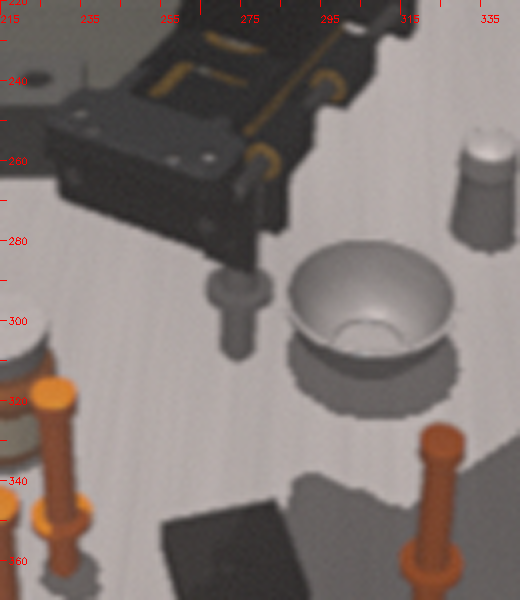

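The post hangs straight in the fingers, with its collar at (275,290) and foot at (274,308). Next I carry it over the socket.

Emit:
{"method": "arm_command", "body": {"moves": [-1.3,-1.1,0,0,-2.4,-2.1,0,0,-2.7,-2.4,0,0,-2.7,-2.4,0,0,-2.7,-2.4,0,0,-2.7,-2.4,0,0,-2.7,-2.4,0,0,-2.7,-2.4,0,0,-2.7,-2.4,0,0,-2.7,-2.4,0,0,-1.7,-1.3,0,0,-1,-0.8,0,0]}}

```text
time: 4.18
ee_pos: [0.6359, 0.0699, 0.2105]
eef_rot: [0.224, 0.975, -0.001, -0.001]
ft_force: [-0.4, -0.2, -1.3]
width: 0.0196
grip_force: 24.9
```

Emit:
{"method": "arm_command", "body": {"moves": [0,0,0,5,0,0,0,6.8,0,0,0,6.8,0,0,0,6.8,0,0,0,6.8,0,0,0,6.8,0,0,0,6.8,0,0,0,6.8,0,0,0,4.7,0,0,0,2,0,0,0,0]}}

```text
time: 5.1
ee_pos: [0.6351, 0.0755, 0.211]
eef_rot: [0.675, 0.737, -0.001, -0.001]
ft_force: [0.2, 0.3, -0.5]
width: 0.0194
grip_force: 24.9
```

```bash
python3 - <<'E'
from h import *
a=r.camera('side');b=r.camera('top')
cv2.imwrite('pics/s4.png',np.hstack([crop(a,180,150,100,130,4),crop(b,225,125,95,130,4)]))
s=r.read_state();print(s['ee_pos'],R.from_quat(s['eef_rot']).as_matrix(),s['time'],s['width'],s['joint_positions'])
E
```

```text
[0.63531293 0.07511214 0.21148904] [[-9.05706657e-02  9.95888599e-01 -1.68923573e-03]
 [ 9.95890016e-01  9.05708269e-02  1.89788690e-05]
 [ 1.71896316e-04 -1.68057407e-03 -9.99998573e-01]] 5.2 0.019754318988930635 [-0.4914056   0.38342171  0.40130575  1.45325582 -0.15100587  1.33706672
  0.00967476]
```

View pics/s4.png

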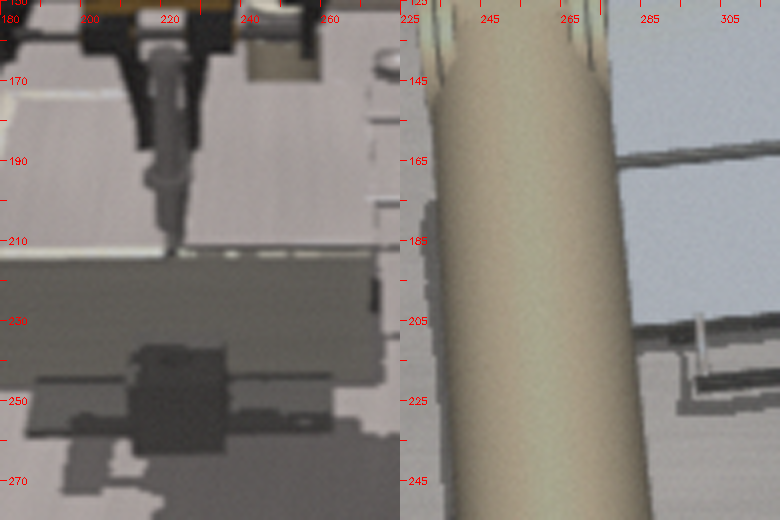

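```bash
python3 - <<'E'
from h import *
x,y=.6353,.0751
for z in(.2355,.2115,.1855,.1505,.055):print(z,proj('side',(x,y,z)))
print(proj('side',(x,y+.01,.055)),proj('side',(x,y,.0)))
E
```

```text
0.2355 (np.float64(221.56750870853114), np.float64(174.9387156140324))
0.2115 (np.float64(222.09206601954534), np.float64(183.97469605632253))
0.1855 (np.float64(222.6467734596276), np.float64(193.53004010459193))
0.1505 (np.float64(223.37210934724044), np.float64(206.02461554361923))
0.055 (np.float64(225.23518330305035), np.float64(238.11777195142713))
(np.float64(224.67057421391308), np.float64(240.38020808574237)) (np.float64(226.23734551820854), np.float64(255.38093459549125))
```

Emit:
{"method": "arm_command", "body": {"moves": [0,0.1,2,0,0,0,2.5,0,0,0,2,0,0,0,1.1,0,0,0,0.6,0,0,0,0,0,0,0,0,0,0,0,0,0]}}

```text
time: 5.87
ee_pos: [0.6377, 0.0744, 0.1319]
eef_rot: [0.675, 0.738, 0.001, 0.001]
ft_force: [-0.6, 1.1, -1.7]
width: 0.0193
grip_force: 24.9
```

```bash
python3 - <<'E'
from h import *
a=r.camera('side')
cv2.imwrite('pics/s5.png',crop(a,190,190,75,80,8)[:600])
s=r.read_state();print(s['ee_pos'],s['ft_force'],s['time'])
E
```

```text
[0.63767475 0.07435378 0.1319336 ] [ 0.24591349 -0.17494658 -2.09090485] 5.9167
```

View pics/s5.png

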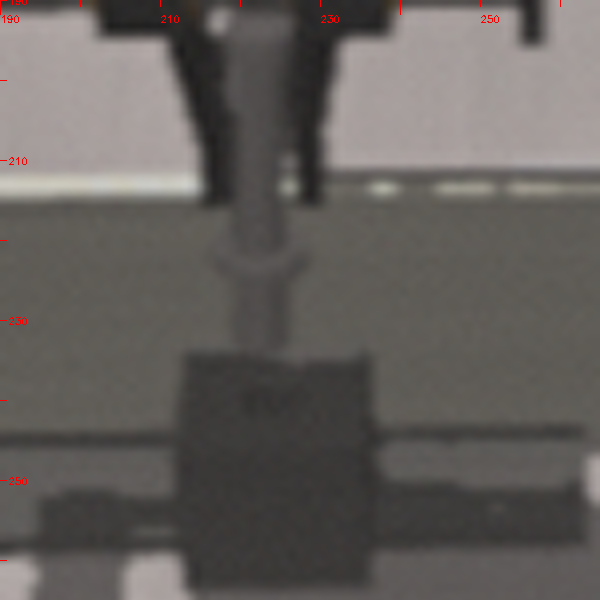

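The post hangs over the socket block with its collar at (222,222), foot around (223,234) and bore mouth near (223,240). The tones are too dark to read, so I'll take numbers.

```bash
python3 - <<'E'
from h import *
a=np.mean([r.camera('side').astype(float).mean(2) for _ in range(3)],0)
print('    ',list(range(212,238)))
for v in range(218,250): print(v,a[v,212:238].round().astype(int).tolist())
x,y,z=r.read_state()['ee_pos'];print(x,y,z)
for h in(0.0355-.061,.04-.061,-.061):print(proj('side',(x,y,z+h)),proj('side',(x,y+.008,z+h)))
print(proj('side',(x,y,.055)))
for dx,dy in((-.03,-.03),(.03,-.03),(.03,.03),(-.03,.03)):print(proj('side',(x+dx*.9965-dy*.085,y+dy*.9965+dx*.085,.055)))
E
```

```text
[212, 213, 214, 215, 216, 217, 218, 219, 220, 221, 222, 223, 224, 225, 226, 227, 228, 229, 230, 231, 232, 233, 234, 235, 236, 237]
218 [93, 93, 93, 93, 94, 92, 86, 79, 77, 78, 77, 75, 70, 73, 85, 93, 93, 94, 93, 93, 93, 93, 93, 93, 93, 93]
219 [92, 93, 92, 93, 92, 91, 86, 80, 76, 79, 78, 74, 70, 73, 84, 91, 92, 93, 92, 93, 93, 94, 92, 93, 93, 92]
220 [91, 92, 92, 91, 90, 88, 86, 80, 77, 78, 78, 74, 71, 74, 84, 88, 90, 92, 92, 93, 92, 92, 93, 92, 92, 91]
221 [92, 91, 93, 91, 89, 88, 89, 84, 81, 79, 78, 77, 76, 81, 87, 87, 87, 92, 92, 92, 93, 92, 92, 92, 92, 93]
222 [91, 91, 90, 90, 86, 83, 87, 86, 87, 86, 85, 84, 86, 86, 84, 77, 80, 89, 92, 90, 90, 92, 90, 91, 90, 90]
223 [90, 90, 91, 90, 86, 82, 80, 84, 86, 87, 87, 86, 85, 81, 75, 74, 81, 89, 91, 91, 91, 91, 91, 91, 90, 91]
224 [91, 90, 91, 92, 91, 86, 81, 80, 81, 80, 80, 80, 77, 74, 76, 82, 89, 92, 91, 92, 91, 92, 92, 93, 91, 91]
225 [92, 92, 90, 92, 91, 90, 85, 78, 78, 79, 77, 75, 72, 75, 82, 89, 91, 92, 91, 91, 91, 91, 92, 90, 90, 91]
226 [91, 90, 91, 91, 92, 90, 86, 78, 76, 78, 78, 75, 71, 73, 82, 90, 92, 91, 91, 92, 91, 90, 92, 
[... 2588 characters left out ...]
4(223.51180538392165), np.float64(221.18532036234703)) (np.float64(223.04012798263744), np.float64(222.9324296765258))
(np.float64(223.42212360931774), np.float64(219.66690098305205)) (np.float64(222.94892397117388), np.float64(221.40852873533444))
(np.float64(224.20649809042303), np.float64(232.94729622494958)) (np.float64(223.74653545936306), np.float64(234.73558396077618))
(np.float64(224.50000152369032), np.float64(237.91665931941301))
(np.float64(236.71397060997262), np.float64(231.1819760575617))
(np.float64(213.62561030944224), np.float64(231.4556377696829))
(np.float64(211.7137645726517), np.float64(244.96688642969264))
(np.float64(235.83584665805057), np.float64(244.65185380106283))
```

Emit:
{"method": "arm_command", "body": {"moves": [0.15,-0.35,0,0,0,0,0.5,0,0,0,0.5,0,0,0,0.3,0,0,0,0.3,0,0,0,0.2,0,0,0,0.2,0,0,0,0,0,0,0,0,0]}}

```text
time: 6.82
ee_pos: [0.6333, 0.0756, 0.1105]
eef_rot: [0.675, 0.738, 0.0, -0.0]
ft_force: [0.6, 0.5, -1.4]
width: 0.0198
grip_force: 25.0
```

Emit:
{"method": "arm_command", "body": {"moves": [0,0,0.3,0,0,0,0.3,0,0,0,0.3,0,0,0,0.3,0,0,0,0,0]}}

```text
time: 7.23
ee_pos: [0.6333, 0.0757, 0.0979]
eef_rot: [0.675, 0.738, 0.0, -0.0]
ft_force: [1.7, 0.9, -2.9]
width: 0.0199
grip_force: 25.0
```

Emit:
{"method": "arm_command", "body": {"moves": [0,0,0.3,0,0,0,0.3,0,0,0,0.3,0,0,0,0.3,0,0,0,0,0]}}

```text
time: 7.65
ee_pos: [0.6335, 0.0757, 0.086]
eef_rot: [0.675, 0.738, 0.0, 0.0]
ft_force: [4.1, 1.5, -2.4]
width: 0.0195
grip_force: 25.0
```

Emit:
{"method": "arm_command", "body": {"moves": [0,0.1,0.2,0,0,0,0.2,0,0,0,0.1,0,0,0,0,0]}}

```text
time: 7.98
ee_pos: [0.6346, 0.0753, 0.0822]
eef_rot: [0.675, 0.737, 0.0, 0.0]
ft_force: [0.7, 1.2, 5.2]
width: 0.0194
grip_force: 24.9
```

Emit:
{"method": "arm_command", "body": {"moves": [0,0,0,0,0,0,0,0,0,0,0,0,0,0,0,0,0,0,0,0,0,0,0,0], "fingers": 70}}

```text
time: 8.48
ee_pos: [0.634, 0.0755, 0.0813]
eef_rot: [0.675, 0.738, -0.0, -0.0]
ft_force: [-0.4, 0.8, 0.0]
width: 0.0516
grip_force: 0.0
```

Emit:
{"method": "arm_command", "body": {"moves": [0,0,-1,0,0,0,-2,0,0,0,-3,0,0,0,-3.5,0,0,0,-3.5,0,0,0,-2,0,0,0,0,0]}}

```text
time: 9.07
ee_pos: [0.6364, 0.0755, 0.238]
eef_rot: [0.675, 0.737, 0.004, 0.002]
ft_force: [0.3, 0.0, 0.5]
width: 0.0611
grip_force: 0.0
```

```bash
python3 - <<'E'
from h import *
a=r.camera('side')
cv2.imwrite('pics/s6.png',crop(a,165,165,140,105,5)[:, :800])
s=r.read_state();print(s['ee_pos'],s['time'],s['joint_positions'])
for z in(.06,.14,.09):print(proj('side',(.6346,.0753,z)))
E
```

```text
[0.63550158 0.07551802 0.23502012] 9.1167 [-0.49576055  0.36659833  0.40655334  1.42557234 -0.1457831   1.37382359
  0.00222377]
(np.float64(225.4040567367924), np.float64(236.56073830979153))
(np.float64(223.8570698279112), np.float64(209.7455216171839))
(np.float64(224.83718099747819), np.float64(226.7346074613499))
```

View pics/s6.png

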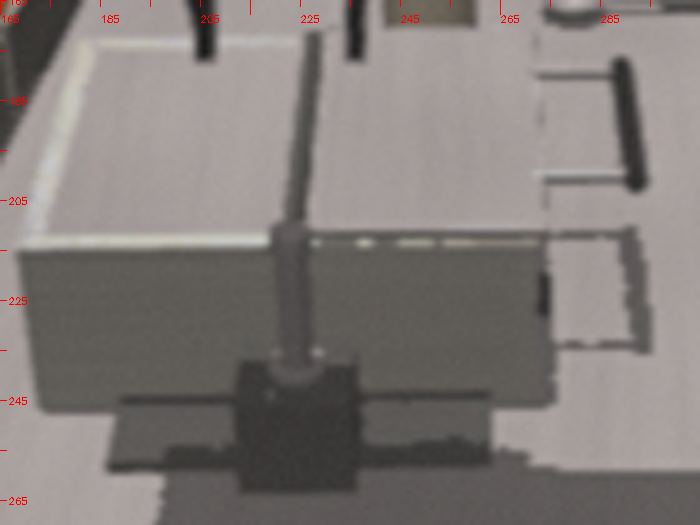

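The post stands home: its collar sits flush on the block (223,239) and the rod is vertical up to (223,211). The cover is still shut. Next is the bar.

Emit:
{"method": "arm_command", "body": {"moves": [-1.2,-1.3,0,0,-2.4,-2.6,0,0,-2.6,-2.8,0,0,-2.6,-2.8,0,0,-2.6,-2.8,0,0,-2.6,-2.8,0,0,-1.9,-2,0,0,-1.2,-1,0,0,0,0,2,0,0,0,2,0,0,0,0,0,0,0,0,0], "fingers": 52}}

```text
time: 10.12
ee_pos: [0.4685, -0.1102, 0.1909]
eef_rot: [0.675, 0.738, -0.001, -0.001]
ft_force: [-1.0, 0.8, 0.5]
width: 0.0451
grip_force: 0.0
```

```bash
python3 - <<'E'
from h import *
a=r.camera('side')
cv2.imwrite('pics/s7.png',crop(a,225,110,110,110,5))
s=r.read_state();x,y,z=s['ee_pos'];print(s['ee_pos'],s['time'],s['width'],R.from_quat(s['eef_rot']).as_matrix()[:,1])
print(proj('side',(x,y,z)),proj('side',(x,y,.105)))
E
```

```text
[ 0.46918859 -0.11032528  0.19179173] 10.1667 0.04515618530750086 [ 9.96069364e-01  8.85728188e-02 -8.23660420e-04]
(np.float64(293.166626058748), np.float64(160.22803179217635)) (np.float64(292.23825365110014), np.float64(188.15944847129416))
```

View pics/s7.png

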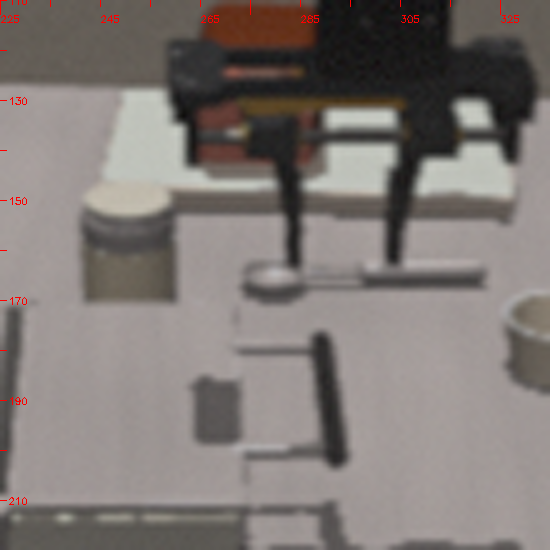

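The fingers straddle the bar line: tips at (284,162) and (304,162), bar middle at (291,190). I'll shift 3 mm in, descend and grip.

Emit:
{"method": "arm_command", "body": {"moves": [0,0.3,1.5,0,0,0,2.3,0,0,0,2.3,0,0,0,2,0,0,0,1.5,0,0,0,1,0,0,0,0,0,0,0,0,0]}}

```text
time: 10.83
ee_pos: [0.4726, -0.1104, 0.0862]
eef_rot: [0.675, 0.738, 0.0, 0.0]
ft_force: [0.0, -0.7, 0.4]
width: 0.0454
grip_force: 0.0
```

Emit:
{"method": "arm_command", "body": {"moves": [0,0,0,0,0,0,0,0,0,0,0,0,0,0,0,0,0,0,0,0,0,0,0,0,0,0,0,0], "fingers": 0, "squeeze": 20}}

```text
time: 11.42
ee_pos: [0.4746, -0.1102, 0.0866]
eef_rot: [0.675, 0.738, 0.002, 0.002]
ft_force: [8.6, -0.8, -1.3]
width: 0.0127
grip_force: 20.0
```

```bash
python3 -c "
import numpy as np
for n in (np.arange(0,41,5),np.arange(40,91,5)):
    t=np.radians(n);print(np.c_[n[1:],np.diff(-18*np.cos(t)),np.diff(-18*np.sin(t))].round(2).tolist())"
```

```text
[[5.0, 0.07, -1.57], [10.0, 0.2, -1.56], [15.0, 0.34, -1.53], [20.0, 0.47, -1.5], [25.0, 0.6, -1.45], [30.0, 0.73, -1.39], [35.0, 0.84, -1.32], [40.0, 0.96, -1.25]]
[[45.0, 1.06, -1.16], [50.0, 1.16, -1.06], [55.0, 1.25, -0.96], [60.0, 1.32, -0.84], [65.0, 1.39, -0.73], [70.0, 1.45, -0.6], [75.0, 1.5, -0.47], [80.0, 1.53, -0.34], [85.0, 1.56, -0.2], [90.0, 1.57, -0.07]]
```

Emit:
{"method": "arm_command", "body": {"moves": [0,0.2,0,0,0,0,-0.5,0,0,0.07,-1.07,0,0,0.21,-1.56,0,0,0.34,-1.53,0,0,0.47,-1.5,0,0,0.6,-1.45,0,0,0,0,0], "squeeze": 25}}

```text
time: 12.08
ee_pos: [0.4941, -0.1085, 0.1647]
eef_rot: [0.675, 0.738, 0.002, 0.003]
ft_force: [9.7, 0.2, -7.4]
width: 0.0125
grip_force: 25.6
```

Emit:
{"method": "arm_command", "body": {"moves": [0,0.9,-1.39,0,0,0.84,-1.32,0,0,0.96,-1.25,0,0,1.06,-1.16,0,0,1.16,-1.06,0,0,0,0,0]}}

```text
time: 12.58
ee_pos: [0.5427, -0.1042, 0.2235]
eef_rot: [0.675, 0.738, 0.0, 0.002]
ft_force: [10.9, -1.5, -16.5]
width: 0.0127
grip_force: 26.2
```

Emit:
{"method": "arm_command", "body": {"moves": [0,0.25,0.35,0,0,0,0,0]}}

```text
time: 12.75
ee_pos: [0.5405, -0.1047, 0.2202]
eef_rot: [0.676, 0.737, -0.001, -0.002]
ft_force: [-9.9, 0.1, 10.7]
width: 0.0127
grip_force: 24.1
```

Emit:
{"method": "arm_command", "body": {"moves": [0,-0.1,-0.15,0,0,1.25,-0.96,0,0,1.32,-0.84,0,0,1.39,-0.7,0,0,1.45,-0.55,0,0,0,0,0]}}

```text
time: 13.25
ee_pos: [0.5964, -0.0998, 0.2513]
eef_rot: [0.675, 0.738, -0.001, 0.0]
ft_force: [0.2, 0.2, -4.6]
width: 0.0126
grip_force: 25.1
```

Emit:
{"method": "arm_command", "body": {"moves": [0,1.5,-0.42,0,0,1.5,-0.3,0,0,1.4,-0.16,0,0,0.7,-0.04,0,0,0,0,0,0,0,0,0]}}

```text
time: 13.75
ee_pos: [0.6449, -0.0955, 0.2595]
eef_rot: [0.676, 0.737, -0.001, -0.001]
ft_force: [1.1, -3.5, -14.6]
width: 0.0123
grip_force: 25.7
```

```bash
python3 - <<'E'
from h import *
a=np.mean([r.camera('side').astype(float).mean(2) for _ in range(3)],0)
s=r.read_state();print(s['ee_pos'],s['ft_force'],s['time'])
H=np.array([.652,-.094]);ex=np.array([.996,.087]);ey=np.array([-.087,.996])
def P(th,rad,w):
    p=H+ey*w-ex*rad*np.cos(th); return proj('side',(p[0],p[1],.105+rad*np.sin(th)))
for th in(1.41,1.49,1.571,1.65):print(th,[tuple(np.round(P(th,q,.118),1)) for q in(0,.06,.10,.13)],np.round(P(th,.18,.068),1))
print('     ',list(range(205,250)))
for v in range(164,214,3):print(v,a[v,205:250].round().astype(int).tolist())
E
```

```text
[ 0.64461062 -0.09554373  0.25955331] [  0.48644862  -4.64210868 -20.33960589] 13.9
1.41 [(np.float64(224.7), np.float64(210.8)), (np.float64(227.4), np.float64(190.7)), (np.float64(229.3), np.float64(176.8)), (np.float64(230.7), np.float64(166.0))] [234.  139.1]
1.49 [(np.float64(224.7), np.float64(210.8)), (np.float64(225.5), np.float64(190.6)), (np.float64(226.0), np.float64(176.5)), (np.float64(226.4), np.float64(165.5))] [228.2 138.5]
1.571 [(np.float64(224.7), np.float64(210.8)), (np.float64(223.5), np.float64(190.5)), (np.float64(222.7), np.float64(176.4)), (np.float64(222.1), np.float64(165.4))] [222.3 138.3]
1.65 [(np.float64(224.7), np.float64(210.8)), (np.float64(221.7), np.float64(190.6)), (np.float64(219.5), np.float64(176.5)), (np.float64(217.9), np.float64(165.6))] [216.6 138.5]
      [205, 206, 207, 208, 209, 210, 211, 212, 213, 214, 215, 216, 217, 218, 219, 220, 221, 222, 223, 224, 225, 226, 227, 228, 229, 230, 231, 232, 233, 234, 235, 236, 237, 238, 239, 240, 241, 242, 243, 244, 245, 246, 247, 248, 249]
164 [155, 154, 155, 155, 156, 157, 157, 158, 157, 158, 158, 158
[... 2745 characters left out ...]
 49, 51, 49, 50, 51, 50, 50, 49, 50, 51, 50, 50, 50, 50, 51, 50]
206 [158, 159, 160, 159, 159, 159, 160, 159, 159, 158, 158, 156, 138, 109, 101, 101, 90, 69, 68, 74, 65, 57, 57, 54, 48, 46, 48, 49, 49, 51, 53, 51, 52, 52, 53, 51, 51, 51, 52, 53, 53, 52, 52, 53, 52]
209 [158, 158, 157, 158, 157, 159, 158, 157, 158, 157, 157, 156, 156, 157, 158, 161, 158, 152, 153, 152, 138, 104, 69, 51, 46, 46, 49, 49, 49, 51, 52, 54, 53, 51, 53, 52, 52, 51, 53, 52, 52, 52, 50, 53, 52]
212 [186, 188, 189, 189, 190, 188, 188, 189, 189, 188, 189, 189, 185, 162, 132, 144, 156, 158, 158, 151, 131, 105, 91, 97, 100, 108, 145, 180, 186, 184, 184, 184, 183, 180, 179, 178, 178, 179, 178, 178, 177, 176, 175, 176, 175]
```

Emit:
{"method": "arm_command", "body": {"moves": [0,0.3,0.15,0,0,0.3,0.05,0,0,0.2,0,0,0,0,0,0,0,0,0,0,0,0,0,0]}}

```text
time: 14.4
ee_pos: [0.6542, -0.0946, 0.2596]
eef_rot: [0.675, 0.737, 0.0, 0.0]
ft_force: [-0.7, -3.9, -8.4]
width: 0.012
grip_force: 25.3
```

```bash
python3 - <<'E'
from h import *
a=np.mean([r.camera('side').astype(float).mean(2) for _ in range(3)],0)
s=r.read_state();print(s['ee_pos'],s['ft_force'],s['time'],s['grip_force'])
print('     ',list(range(215,235)))
for v in range(158,210,3):print(v,a[v,215:235].round().astype(int).tolist())
E
```

```text
[ 0.65414879 -0.09464997  0.25963721] [-0.5550081  -5.44028905 -5.89033952] 14.55 25.197414457798004
      [215, 216, 217, 218, 219, 220, 221, 222, 223, 224, 225, 226, 227, 228, 229, 230, 231, 232, 233, 234]
158 [160, 159, 159, 160, 162, 161, 139, 98, 75, 55, 46, 46, 52, 86, 132, 158, 160, 159, 159, 160]
161 [159, 158, 158, 159, 159, 157, 151, 141, 105, 60, 46, 47, 51, 83, 129, 157, 161, 160, 161, 161]
164 [158, 158, 158, 161, 161, 161, 160, 136, 78, 46, 47, 49, 49, 73, 121, 157, 162, 161, 161, 160]
167 [157, 159, 160, 160, 160, 146, 123, 96, 59, 47, 49, 48, 47, 67, 119, 157, 162, 160, 159, 159]
170 [159, 158, 159, 160, 159, 140, 101, 70, 54, 48, 51, 50, 49, 66, 117, 155, 159, 158, 158, 157]
173 [179, 180, 178, 179, 176, 159, 117, 76, 53, 50, 51, 50, 50, 66, 105, 151, 177, 182, 182, 181]
176 [162, 164, 163, 163, 163, 146, 108, 75, 58, 51, 51, 50, 52, 66, 82, 87, 87, 88, 88, 87]
179 [163, 162, 162, 163, 163, 152, 119, 83, 63, 52, 50, 50, 55, 72, 89, 92, 91, 90, 90, 91]
182 [162, 161, 162, 164, 165, 161, 139, 95, 70, 55, 50, 52, 57, 73, 86, 89, 88, 87, 88, 88]
185 [163, 162, 162, 162, 163, 162, 141, 99, 68, 52, 50, 53, 65, 82, 88, 89, 89, 88, 88, 89]
188 [165, 164, 163, 161, 156, 154, 141, 106, 72, 54, 48, 54, 71, 87, 89, 89, 90, 88, 87, 85]
191 [113, 133, 123, 94, 87, 87, 84, 78, 71, 57, 51, 58, 75, 88, 91, 85, 70, 51, 47, 57]
194 [164, 163, 154, 126, 97, 88, 84, 81, 74, 64, 53, 57, 67, 72, 69, 54, 47, 47, 49, 58]
197 [163, 157, 132, 98, 87, 89, 86, 84, 78, 69, 55, 51, 56, 57, 52, 47, 47, 49, 48, 49]
200 [87, 84, 86, 87, 88, 89, 87, 88, 85, 72, 57, 52, 57, 56, 51, 47, 46, 48, 49, 50]
203 [138, 109, 90, 85, 87, 89, 83, 78, 77, 69, 55, 55, 56, 54, 49, 47, 45, 49, 50, 49]
206 [109, 101, 95, 87, 84, 83, 77, 68, 69, 67, 55, 55, 57, 54, 48, 47, 48, 49, 50, 51]
209 [157, 157, 156, 158, 159, 162, 158, 153, 153, 152, 139, 105, 68, 48, 42, 44, 47, 49, 50, 51]
```

Emit:
{"method": "arm_command", "body": {"moves": [0,0,0.05,0,0,0,0,0,0,0,0,0,0,0,0,0,0,0,0,0,0,0,0,0]}}

```text
time: 15.05
ee_pos: [0.6544, -0.0946, 0.2596]
eef_rot: [0.675, 0.737, 0.001, 0.001]
ft_force: [-0.3, -5.0, -1.3]
width: 0.0124
grip_force: 24.9
```

```bash
python3 -c "
from bench import r
s=r.read_state();print(s['ee_pos'],s['ft_force'],s['grip_force']);print(r.close_job())"
```

```text
[ 0.65437245 -0.09463302  0.25956374] [-0.25173096 -4.99924633 -1.26097884] 24.86101269721985
the job is handed in; nothing more can be done
None
```

I handed the job in at about 15 s: the post is fully home in the socket and released, and the gripper is holding the cover still at about 1.565 rad, estimated from the side camera; the hand-in returned no verdict.

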